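# Decant loose capacitors into the covered parts box

## Robot

A 6-joint arm with a two-finger parallel gripper is mounted at the origin on the work surface. World frame = base frame: x ahead of the robot, y to its left, z up, the work surface at z = 0. Lengths are in m, angles in rad, forces in N, time in s.
With the tool pointing down it reaches from about 0.3 to 0.875 m from the base axis. Payload 4.2 kg.
Tool frame: the origin (TCP) lies at the very end of the fingers, on their centre line; the grasp point (between the pads) lies 19 mm behind it (robot.hold_point_z is the distance from the TCP to the grasp point, in m); y points along the fingers, z is the direction in which the jaws open and shut, and the axes are right-handed (so a half turn about y gives the same grasp; the last joint's range is limited). The gripper opens to 85 mm and grips with 20 to 120 N. Pads are 22 mm wide; open, the fingers measure 114 mm over their backs; the gripper's body (76 mm by 85 mm) begins 54 mm behind the grasp point. The pads swing forward as they close: fully open they stand 13 mm farther back than shut.
Start: joints at [-1.162, 0.32, 1.565, -0, 1.257, -0.02], TCP at [0.239, -0.523, 0.231] pointing down, gripper open.
Joint ranges: [-3.11, 3.11], [-0.84, 2.01], [0.21, 2.61], [-1.34, 4.49], [0.05, 2.63], [-2.56, 2.56]. Speed limits (rad/s): [2.57, 2.57, 3.14, 3.14, 3.14, 3.14].

## Interface

Orientations are given as [roll, pitch, yaw] about the fixed x, y, z axes, in that order (R = Rz(yaw) Ry(pitch) Rx(roll)).
In Python, from cell import robot gives the robot as it stands. The module is installed in compiled form; this text tells all that it offers.
- The arm moves only by the shell command python3 -m inch 'ROWS'. ROWS is JSON, a list of rows, each a list of 7 numbers: the closure, from 0 (fully open) to 1 (shut), then the shift along the tool's x, y, z in mm, then the turn, a rotation vector about the tool's x, y, z in degrees. A call has 1 to 12 rows; each row is the pose to reach, as a shift and turn from the pose commanded when the call began, along the tool's axes at that moment; what a row does not reach only later rows make up. A row lasts 1/12 s, in which the tool goes at most 41.7 mm and 7.16 degrees, less where a joint would pass 70% of its speed; a pose out of reach is approached as far as the arm can. A call with a gripper value outside its range is refused whole. The fingers move at their own pace and stop on an object; the grip force is fixed at half the most. Time passes only in rows, so rows that repeat a pose let the fingers close. It gives the time, the measured TCP pose, the force and the opening at its end, in the units of the state.
- robot.get_obs(): the state, without advancing time (a new reading comes with each control period).
- robot.get_image(name): name is "side" or "top" or "wrist"; returns (picture, depth): 400x640x3 uint8, red, green, blue; 400x640 float32, m along the optical axis (not along the pixel's ray), 0 where there is no reading.
- robot.camera_info(name): a dict with "fx", "fy", "cx", "cy" (pixels), "rvec" (rotation vector, rad) and "tvec" (3), from world to camera coordinates, as OpenCV has them. Camera axes: x right, y down, z forward; pixel columns grow to the right and rows downward; lengths in m; the calibration is good to about 2 mm. The wrist camera is an equidistant fisheye: a pixel r from the principal point sees the ray r / f radians off the axis. A picture is of the moment at which its call begins: read the wrist's pose just before it. camera_info takes no time and is no camera call; for the wrist camera it gives the pose at the moment of the call.
- robot.job_done(): hands the job in, once; it reports no verdict.
Trained networks look in the newest picture that a camera, given by its name, has taken for a name from the list of things; names that differ only in an ending like _2 or _b are one class to them, and where a whole thing is asked for, a point or a joint stands for the part that bears it (a point fixed in the world has none). Each returns a list of dicts, best first, with "score" (0 to 1); they miss things now and then, are a little off and sometimes report something else, mostly with a low value. They report only what shows in the picture. A call takes as long as a camera call. They do not tell look-alikes from the thing itself.
- robot.masks_of(camera, label): "region" (400x640 bool, what is visible of it).
- robot.place_of(camera, label): "point" ([x, y, z] in m, in world coordinates, good to about 4 mm: a listed point, or the origin of a listed thing).
The state is a dict: "time_s": time; "joints": joint angles; "qvel": joint speeds; "effort": joint torques, N m; "eef_pos": TCP position; "eef_rot": TCP orientation; "force": force on the tool from outside, world axes, zero at the start; "ft_torque": the same for the moment, N m; "gripper_width": opening from 0.0 (shut) to 1.0 (fully open).
Only numpy, scipy, OpenCV 4.12 (cv2) and the standard library are available. Lean on these libraries where they do the work, as an engineer would, in place of code of your own. Each camera call takes 0.05 s, during which the arm holds its last target. There are 200 camera calls.

## Task

Put the seven loose capacitors away: slide the blue cover of the orange parts box all the way back off the empty compartment, then pour all the capacitors out of the steel cup into that compartment. Finally stand the empty cup upright back on the round cork mat and slide the cover fully shut over the capacitors, leaving the other things on the bench where they are.

Things in the scene. Friction and masses are not known exactly. Their poses are not given: they have to be found in the camera images.
- box: orange parts box fixed to the bench, outer 112 (x) x 206 (y) x 60 mm high, walls and floor 5 mm; origin at the centre of its underside. A divider, 8 mm lower than the rim, splits it in two compartments along its y: the one at -y is empty, the one at +y holds yellow capacitors. A blue sliding cover lies on its rim over one compartment at a time; nothing else may be in the cover's way.
- well (a point): centre of the inner floor of the empty compartment (inner size 102 along the box's x, 95 along its y, 55 mm deep), axes as the box
- cover (a joint): how far (m) the blue cover is slid back along the box's +y: 0 = shut over the empty compartment, 0.1 = fully back over the stocked one (hard stops at both ends). Stays where left; moves with 1 to 2 N. It starts shut or up to 30 mm ajar.
- tab (a point): centre of the top of the black upright tab on the middle of the cover: 34 mm wide along the box's x, 10 mm thick along its y, standing 30 mm above the cover (its top is 95 mm above the bench, the cover's surface 65 mm above the bench); push or pinch it to slide the cover. The cover is a 108 (x) x 102 (y) x 4 mm plate centred under the tab
- mat: round cork mat, diameter 130, 4 mm thick, fixed; origin at the centre of its underside
- cup: flared steel cup, outer diameter 60 at the foot and 93 at the rim, 55 mm tall, wall 3 mm, about 0.12 kg, loose; origin at the centre of its underside, z up to the mouth. A flat red upright handle stands out along its +x (roughly away from the robot at the start)
- handle (a point): centre of the cup's red handle grip, 75 mm out along the cup's +x and 34 mm above its foot: a slab 42 (cup's x) x 12 (cup's y, the thickness to pinch) x 36 mm (z, from 16 to 52 mm above the foot); axes as the cup
- lip (a point): point of the cup's rim farthest from the handle (-46.5 mm along the cup's x, 55 mm up), over which the pieces run if the cup is tipped away from its handle; the wall flares 17 degrees, so the pieces slide out at a tilt of about 100 to 120 degrees
- cap0: one of the seven black capacitors, cylinder of diameter 16, 18 mm long, 12 g; origin at the centre of its flat underside, z its axis; starts in the cup
- cap1: one of the seven black capacitors, cylinder of diameter 16, 18 mm long, 12 g; origin at the centre of its flat underside, z its axis; starts in the cup
- cap2: one of the seven black capacitors, cylinder of diameter 16, 18 mm long, 12 g; origin at the centre of its flat underside, z its axis; starts in the cup
- cap3: one of the seven black capacitors, cylinder of diameter 16, 18 mm long, 12 g; origin at the centre of its flat underside, z its axis; starts in the cup
- cap4: one of the seven black capacitors, cylinder of diameter 16, 18 mm long, 12 g; origin at the centre of its flat underside, z its axis; starts in the cup
- cap5: one of the seven black capacitors, cylinder of diameter 16, 18 mm long, 12 g; origin at the centre of its flat underside, z its axis; starts in the cup
- cap6: one of the seven black capacitors, cylinder of diameter 16, 18 mm long, 12 g; origin at the centre of its flat underside, z its axis; starts in the cup
- trafo_a: bystander: steel-and-copper transformer, 56 x 52 x 58 mm tall, 0.6 kg, standing beside the cork mat
- spool: bystander: blue solder spool, flange diameter 56, height 48 mm, standing on the other side of the mat
- can: bystander: big blue capacitor can, diameter 34, height 55 mm, standing behind the parts box
- cutters: bystander: side cutters with black and orange grips lying in front of the parts box, about 55 x 130 x 12 mm
- driver: bystander: screwdriver with a red handle lying on the left of the bench, about 0.2 m long
- trafo_b: bystander: steel and black transformer, 60 x 50 x 62 mm tall, screwed to the bench behind the parts box
Mind the look-alikes: they are no part of the job. There is more than one size of the mat; the one meant has the size given above.

How it is judged:
On the way, in this order (a step that is already met when the one before it is completed fails the run):
1. the cover is slid all the way back off the empty compartment (value of joint cover above 0.088 m), for 0.1 s.
2. all seven capacitors lie in the compartment that was empty (x of cap0 in the frame of well between -0.052 and 0.052 m and y of cap0 in the frame of well between -0.049 and 0.049 m and z of cap0 in the frame of well between -0.005 and 0.052 m and x of cap1 in the frame of well between -0.052 and 0.052 m and y of cap1 in the frame of well between -0.049 and 0.049 m and z of cap1 in the frame of well between -0.005 and 0.052 m and x of cap2 in the frame of well between -0.052 and 0.052 m and y of cap2 in the frame of well between -0.049 and 0.049 m and z of cap2 in the frame of well between -0.005 and 0.052 m and x of cap3 in the frame of well between -0.052 and 0.052 m and y of cap3 in the frame of well between -0.049 and 0.049 m and z of cap3 in the frame of well between -0.005 and 0.052 m and x of cap4 in the frame of well between -0.052 and 0.052 m and y of cap4 in the frame of well between -0.049 and 0.049 m and z of cap4 in the frame of well between -0.005 and 0.052 m and x of cap5 in the frame of well between -0.052 and 0.052 m and y of cap5 in the frame of well between -0.049 and 0.049 m and z of cap5 in the frame of well between -0.005 and 0.052 m and x of cap6 in the frame of well between -0.052 and 0.052 m and y of cap6 in the frame of well between -0.049 and 0.049 m and z of cap6 in the frame of well between -0.005 and 0.052 m), for 0.2 s.
At the end, for the whole second after the job is handed in: All seven capacitors lie in the box's formerly empty compartment, the cover is shut over them (to within 8 mm), and the cup stands upright (within 0.1 rad) on the cork mat, its centre within 45 mm of the mat's centre; everything is at rest (all of step 2 and value of joint cover below 0.008 m and horizontal distance between cup and mat below 0.045 m and angle between cup's own z axis and vertical below 0.1 rad and height (world z) of cup below 0.012 m and linear speed of cup below 0.02 m/s and linear speed of each of cap0, cap1, cap2, cap3, cap4, cap5, cap6 below 0.03 m/s); the robot touches nothing.
It fails at once if a bystander (transformer, solder spool, big can, cutters, screwdriver) is moved by more than 30 mm (distance of any of trafo_a, spool, can, cutters, driver from where it was at the start of the episode above 0.03 m).
It fails at once if a standing bystander (transformer, solder spool, big can) is knocked over (angle between any of trafo_a, spool, can's own z axis and vertical above 0.5 rad).
It also fails if it takes over 67 s, if anything falls off the work surface, if the arm or the gripper's body presses on something with over 40 N, if the wrist force passes 120 N, or if a joint passes its speed limit or range.

## Working session

There is one attempt and no reset: what is moved stays moved. The work goes in short steps, Python scripts to look and compute and a shell command to move; the robot and the scene stay as the last step left them, time stands still between calls to the robot, and variables do not carry over. Pictures are saved under pics/ and viewed, about 8 in all and at most 12, crops included, and the job is handed in when it is done.

```bash
mkdir -p pics
cat > h.py <<'E'
import numpy as np, cv2
from cell import robot
from scipy.spatial.transform import Rotation as R
def save(name,fn,crop=None,s=1):
    im,d=robot.get_image(name); im=im[...,::-1]
    if crop: im=im[crop[1]:crop[3],crop[0]:crop[2]]
    cv2.imwrite('pics/'+fn,cv2.resize(np.ascontiguousarray(im),None,fx=s,fy=s)); return d
def w(name,u,v,d):
    c=robot.camera_info(name); Rm=cv2.Rodrigues(np.array(c['rvec']))[0]
    p=np.array([(u-c['cx'])/c['fx']*d,(v-c['cy'])/c['fy']*d,d]); return Rm.T@(p-np.array(c['tvec']).ravel())
def px(name,P):
    c=robot.camera_info(name); Rm=cv2.Rodrigues(np.array(c['rvec']))[0]
    q=Rm@np.array(P)+np.array(c['tvec']).ravel(); return c['fx']*q[0]/q[2]+c['cx'],c['fy']*q[1]/q[2]+c['cy']
def cloud(name,d):
    c=robot.camera_info(name); Rm=cv2.Rodrigues(np.array(c['rvec']))[0]
    v,u=np.mgrid[:400,:640]; p=np.stack([(u-c['cx'])/c['fx']*d,(v-c['cy'])/c['fy']*d,d],-1)
    return (p-np.array(c['tvec']).ravel())@Rm
def tool():
    o=robot.get_obs(); return np.array(o['eef_pos']),R.from_euler('xyz',o['eef_rot']),o
def delta(P,Rt=None):
    p,r,o=tool(); s=r.inv().apply(np.array(P)-p)*1000
    t=(r.inv()*Rt).as_rotvec(degrees=True) if Rt is not None else np.zeros(3)
    return np.round(s,1),np.round(t,1)
E
python3 - <<'E'
from h import *
d=save('top','top.png'); save('side','side.png')
for n in ['box','well','tab','cover','mat','cup','handle','lip','trafo_a','spool','can','cutters','driver','trafo_b']:
    try:
        for q in robot.place_of('top',n)[:3]: print(n,round(q['score'],2),np.round(q['point'],3),np.round(px('top',q['point']),0))
    except Exception as e: print(n,e)
p,r,o=tool(); print(p,r.as_matrix().round(2),o['time_s'])
E
```

```text
box 0.76 [0.544 0.211 0.002] [277. 201.]
box 0.28 [ 0.572 -0.205  0.01 ] [432. 194.]
well 0.64 [0.554 0.166 0.006] [294. 198.]
tab 0.72 [0.552 0.164 0.004] [295. 198.]
tab 0.62 [0.547 0.188 0.097] [283. 197.]
cover it knows: box, can, cap, cup, cutters, driver, handle, lip, mat, spool, tab, trafo, well
mat 0.88 [ 0.553 -0.225  0.   ] [438. 202.]
mat 0.8 [ 0.65  -0.042 -0.   ] [371. 165.]
mat 0.6 [ 0.549 -0.233  0.009] [442. 203.]
cup 0.76 [ 0.553 -0.215  0.   ] [435. 202.]
handle 0.92 [ 0.624 -0.181  0.034] [425. 174.]
lip 0.59 [ 0.508 -0.238  0.061] [450. 217.]
trafo_a 0.89 [ 0.517 -0.106 -0.001] [395. 214.]
trafo_a 0.7 [0.631 0.293 0.002] [248. 168.]
spool 0.89 [ 0.53  -0.337  0.002] [480. 211.]
can 0.69 [0.44  0.189 0.002] [284. 240.]
can 0.48 [ 0.638  0.193 -0.002] [285. 167.]
cutters 0.97 [0.442 0.19  0.002] [284. 239.]
driver 0.67 [0.49  0.468 0.002] [180. 219.]
trafo_b 0.89 [ 0.517 -0.106 -0.001] [395. 214.]
trafo_b 0.7 [0.631 0.293 0.002] [248. 168.]
[ 0.23908178 -0.52295568  0.2313485 ] [[-0.91  0.    0.42]
 [-0.42 -0.   -0.91]
 [-0.   -1.    0.  ]] 0.75
```

View pics/top.png

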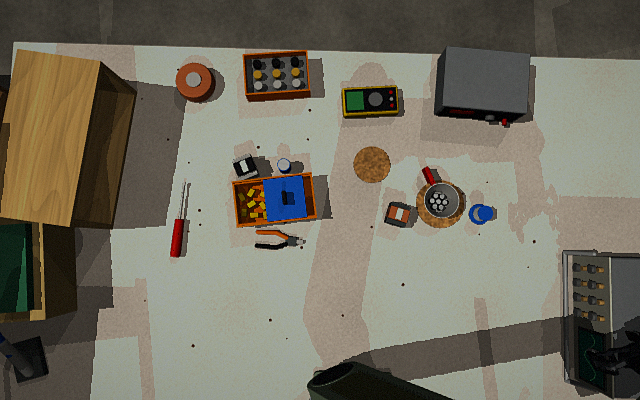

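View pics/side.png

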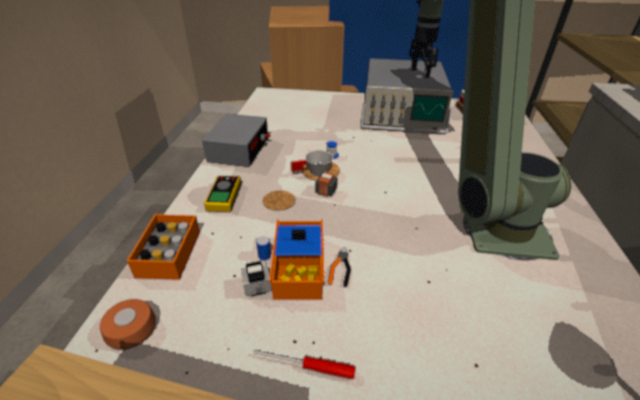

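Top: box at (275,200) with its cover on the right, ajar by a little. The cup with the black caps is at (439,202), on the larger mat, with its red handle at (428,175). Look-alikes: smaller mat at (371,165), second orange box at (277,75) with caps in it, copper spool at (196,82). Next I measure the box, cover and cup from depth, with one close crop.

Run:
```python
from h import *
im,d=robot.get_image('top'); C=cloud('top',d); hsv=cv2.cvtColor(im,cv2.COLOR_RGB2HSV)
c=np.hstack([im[150:260,210:330],im[150:260,380:500]])[...,::-1]
cv2.imwrite('pics/crop.png',cv2.resize(np.ascontiguousarray(c),None,fx=3.3,fy=3.3,interpolation=cv2.INTER_CUBIC))
def rect(m,n,show=True):
    P=C[m]; r=cv2.minAreaRect(P[:,:2].astype(np.float32)*1000); print(n,m.sum(),np.round(r[0],1),np.round(r[1],1),round(r[2],1),'z',np.percentile(P[:,2],[5,50,95]).round(3)); return r
X,Y,Z=C[...,0],C[...,1],C[...,2]
H,S,V=[hsv[...,i].astype(int) for i in range(3)]
reg=(abs(X-.545)<.09)&(abs(Y-.21)<.14)
blue=reg&(H>100)&(H<130)&(S>100)
rect(blue&(abs(Z-.064)<.008),'cover')
rect(reg&(H<14)&(S>150)&(Z>.052)&(Z<.068),'rim')
rect(reg&(Z>.08),'tab'); print(C[reg&(Z>.08)].mean(0))
reg=(abs(X-.56)<.12)&(abs(Y+.22)<.1)
red=reg&((H<8)|(H>172))&(S>150)&(Z>.03); 
h=C[red]; print('handle',len(h),h.mean(0).round(4)); rect(red,'h')
cu=reg&(np.hypot(X-.555,Y+.22)<.07)&(Z>.05)&~red
rect(cu,'cuprim'); (a,b),rr=cv2.minEnclosingCircle(C[cu][:,:2].astype(np.float32)); print('circ',a,b,rr)
mat=reg&(H>5)&(H<25)&(S>90)&(Z<.012); (a,b),rr=cv2.minEnclosingCircle(C[mat&(np.hypot(X-.555,Y+.22)<.09)][:,:2].astype(np.float32)); print('mat',a,b,rr)
```

```text
cover 1624 [567.7 224.5] [158.8 169.8] 8.0 z [0.061 0.065 0.069]
rim 278 [558.3 216.4] [149.3 204. ] 8.3 z [0.055 0.061 0.067]
tab 60 [546.5 186.9] [32.5 10.1] 7.4 z [0.082 0.094 0.097]
[0.54610174 0.18662239 0.09275454]
handle 126 [ 0.6159 -0.1847  0.0508]
h 126 [ 614.2 -188. ] [54.5 13.4] 24.5 z [0.034 0.053 0.058]
cuprim 224 [ 552.8 -216.4] [88.5 91.8] 1.7 z [0.051 0.057 0.062]
circ 0.552493691444397 -0.21599988639354706 0.04629838466644287
mat 0.5636146664619446 -0.222232386469841 0.08189912140369415
```

View pics/crop.png

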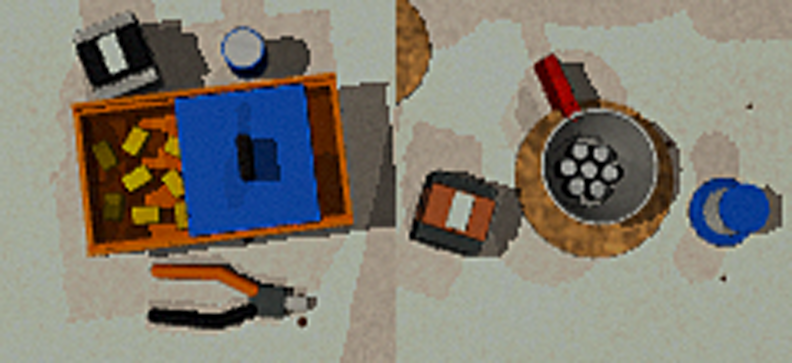

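The crop confirms the choice. The cover is ajar (gap at the right end of the box), with its tab at (0.546, 0.187) and box yaw about 8°. The cup (7 caps) stands on the large mat, handle at azimuth about 25°. I'll bracket the tab between half-closed jaws.

```bash
cat >> h.py <<'E'
def down(jaw_az): # tool pointing down with tool z at azimuth jaw_az (deg)
    a=np.radians(jaw_az); z=np.array([np.cos(a),np.sin(a),0]); y=np.array([0,0,-1.]); return R.from_matrix(np.c_[np.cross(y,z),y,z])
def log():
    import json; o=robot.get_obs(); open('log.jsonl','a').write(json.dumps({k:np.array(o[k]).tolist() for k in('joints','eef_pos','eef_rot')})+'\n'); return o
E
python3 - <<'E'
from h import *
log()
for z in (.15,.075): print(delta([.5465,.187,z],down(-82.2)))
E
```

```text
(array([-574.8,   81.3, -517.9]), array([-0. , 16.8, -0. ]))
(array([-574.8,  156.3, -517.9]), array([-0. , 16.8, -0. ]))
```

```bash
python3 -m inch '[[0.6,-575,0,-518,0,17,0],[0.6,-575,0,-518,0,17,0],[0.6,-575,0,-518,0,17,0],[0.6,-575,0,-518,0,17,0],[0.6,-575,0,-518,0,17,0],[0.6,-575,0,-518,0,17,0],[0.6,-575,0,-518,0,17,0],[0.6,-575,0,-518,0,17,0],[0.6,-575,0,-518,0,17,0],[0.6,-575,0,-518,0,17,0],[0.6,-575,0,-518,0,17,0],[0.6,-575,0,-518,0,17,0]]'
python3 - <<'E'
from h import *
log(); print(tool()[2]['joints'])
for z in (.14,.075): print(delta([.5465,.187,z],down(-82.2)))
E
```

```text
time_s: 1.8
eef_pos: [0.4379, -0.0627, 0.2317]
eef_rot: [-1.57, 0.001, -3.009]
force: [1.7, -1.5, 0.7]
gripper_width: 0.399
[-1.68105238e-01  1.08798476e-01  1.84342078e+00 -2.05621983e-04
  1.18826441e+00  1.27063769e+00]
(array([-140.4,   91.7, -233.3]), array([-0. , -0.2, -0.1]))
(array([-140.4,  156.7, -233.3]), array([-0. , -0.2, -0.1]))
```

```bash
python3 -m inch '[[0.6,-140,60,-233,0,0,0],[0.6,-140,60,-233,0,0,0],[0.6,-140,60,-233,0,0,0],[0.6,-140,60,-233,0,0,0],[0.6,-140,60,-233,0,0,0],[0.6,-140,60,-233,0,0,0],[0.6,-140,60,-233,0,0,0],[0.6,-140,60,-233,0,0,0],[0.6,-140,60,-233,0,0,0]]'
python3 - <<'E'
from h import *
log()
save('wrist','wr1.png')
for z in (.075,): print(delta([.5465,.187,z],down(-82.2)))
E
```

```text
time_s: 2.55
eef_pos: [0.5456, 0.1859, 0.1704]
eef_rot: [-1.57, -0.001, -3.007]
force: [-0.8, -0.5, -1.0]
gripper_width: 0.398
(array([-1.6, 95.9, -2.2]), array([-0. , -0.2,  0.1]))
```

View pics/wr1.png

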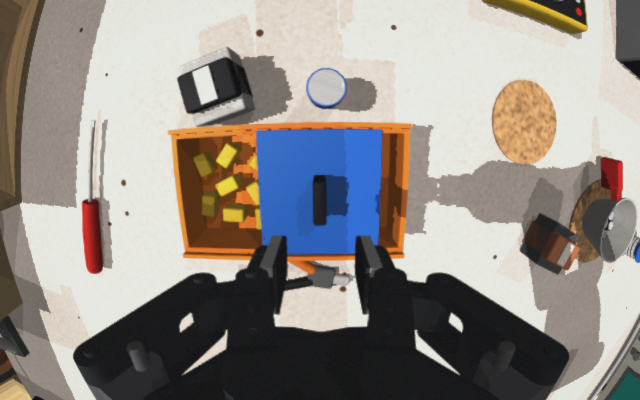

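The wrist picture shows the tab at (320,200) centred between the jaws (270 and 368), and the box square to the tool. I'll go down and slide back.

```bash
python3 -m inch '[[0.6,-1.5,40,-2,0,0,0],[0.6,-1.5,80,-2,0,0,0],[0.6,-1.5,95,-2,0,0,0],[0.6,-1.5,95,-2,0,0,0],[0.6,-1.5,95,-20,0,0,0],[0.6,-1.5,95,-40,0,0,0],[0.6,-1.5,95,-55,0,0,0],[0.6,-1.5,95,-65,0,0,0],[0.6,-1.5,95,-70,0,0,0],[0.6,-1.5,95,-73,0,0,0]]'; python3 -c "
from h import *
log();print(tool()[0])"
```

```text
time_s: 3.43
eef_pos: [0.5381, 0.2577, 0.0774]
eef_rot: [-1.571, 0.002, -3.009]
force: [0.5, -1.7, 0.7]
gripper_width: 0.4
[0.53806175 0.25774803 0.07737471]
```

```bash
python3 -m inch '[[0.6,0,0,-6,0,0,0],[0.6,0,0,-11,0,0,0],[0.6,0,0,-11,0,0,0]]'; python3 -m inch '[[0.6,0,0,-4,0,0,0],[0.6,0,0,-4,0,0,0]]'
```

```text
time_s: 3.68
eef_pos: [0.5363, 0.2689, 0.0765]
eef_rot: [-1.572, 0.001, -3.009]
force: [-0.4, -0.3, 0.3]
gripper_width: 0.407
time_s: 3.85
eef_pos: [0.5355, 0.2725, 0.0762]
eef_rot: [-1.571, 0.0, -3.01]
force: [0.3, 0.2, -0.2]
gripper_width: 0.401
```

Run:
```python
from h import *
log(); im,d=robot.get_image('top'); C=cloud('top',d); X,Y,Z=np.moveaxis(C,-1,0)
im,d=robot.get_image('side'); cv2.imwrite('pics/side2.png',cv2.resize(np.ascontiguousarray(im[200:320,220:380,::-1]),None,fx=4,fy=4))
print(tool()[0],tool()[2]['force'])
```

```text
[0.5354554  0.27226167 0.07615052] [0.53675746 0.32713503 0.06745912]
```

View pics/side2.png

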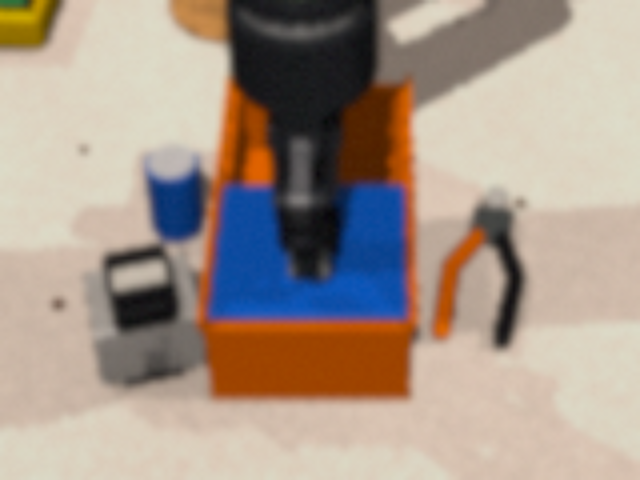

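The cover is now almost over the far compartment, with only a small strip left. I'll push until the force rises at the stop.

```bash
for i in 1 2 3; do python3 -m inch '[[0.6,0,0,-3,0,0,0],[0.6,0,0,-3,0,0,0]]' | grep -E 'pos|force'; done
```

```text
eef_pos: [0.5351, 0.2738, 0.0761]
force: [1.3, -6.6, 1.4]
eef_pos: [0.5351, 0.2739, 0.076]
force: [4.4, -14.0, 1.5]
eef_pos: [0.535, 0.2741, 0.0759]
force: [5.4, -22.1, 3.2]
```

Hard stop reached: 22 N, with the position no longer advancing. I'll back off, rise and head for the cup handle.

```bash
python3 -m inch '[[0.6,0,0,20,0,0,0],[0.6,0,0,20,0,0,0],[0.6,0,-41,20,0,0,0],[0.6,0,-82,20,0,0,0],[0,0,-120,20,0,0,0],[0,0,-120,20,0,0,0]]'
cat >> h.py <<'E'
def grip_R(cup_az,phi,theta=0): # tool attitude holding the handle: lean phi (deg), cup tipped theta
    a=np.radians(cup_az); return R.from_rotvec(np.radians(-(theta-phi))*np.array([-np.sin(a),np.cos(a),0]))*down(cup_az-90)
E
python3 - <<'E'
from h import *
log()
im,d=robot.get_image('top'); C=cloud('top',d); hsv=cv2.cvtColor(im,cv2.COLOR_RGB2HSV); X,Y,Z=np.moveaxis(C,-1,0); H,S=hsv[...,0].astype(int),hsv[...,1]
reg=(abs(X-.56)<.12)&(abs(Y+.22)<.1)
red=reg&((H<8)|(H>172))&(S>150)&(Z>.046)&(Z<.062); print('handle top',red.sum(),C[red].mean(0),cv2.minAreaRect(C[red][:,:2].astype(np.float32)*1000))
for n in ('handle','mat'): print([np.round(q['point'],3) for q in robot.place_of('top',n)[:2]])
Rt=grip_R(25,20); print(Rt.as_matrix().round(2)); a=Rt.apply([0,1,0])
hc=np.array([.6205,-.184,.042]); print(tool()[0])
for b in (.12,.0): print(hc+a*(.019-b),*delta(hc+a*(.019-b),Rt))
E
```

```text
time_s: 4.95
eef_pos: [0.5409, 0.2637, 0.2049]
eef_rot: [-1.576, 0.015, -3.01]
force: [1.2, -0.0, 0.3]
gripper_width: 0.674
handle top 103 [ 0.61303075 -0.18427008  0.05402291] ((560.5940551757812, -166.72314453125), (42.07817840576172, 156.99781799316406), 69.57177734375)
[array([ 0.621, -0.181,  0.034])]
[array([ 0.649, -0.041,  0.006]), array([ 0.553, -0.224, -0.001])]
[[-0.85 -0.31  0.42]
 [-0.4  -0.14 -0.91]
 [ 0.34 -0.94  0.  ]]
[0.53659766 0.26156389 0.19620374]
[ 0.65180753 -0.16940106  0.13690895] [-57.4  59.1 442.4] [  3.1 -17.2 -19.8]
[ 0.61461047 -0.18674634  0.02414584] [-18.2 171.9 454.8] [  3.1 -17.2 -19.8]
```

```bash
python3 -m inch '[[0,-57,40,442,3.1,-17.2,-19.8],[0,-57,40,442,3.1,-17.2,-19.8],[0,-57,40,442,3.1,-17.2,-19.8],[0,-57,40,442,3.1,-17.2,-19.8],[0,-57,40,442,3.1,-17.2,-19.8],[0,-57,40,442,3.1,-17.2,-19.8],[0,-57,40,442,3.1,-17.2,-19.8],[0,-57,40,442,3.1,-17.2,-19.8],[0,-57,40,442,3.1,-17.2,-19.8],[0,-57,59,442,3.1,-17.2,-19.8],[0,-57,59,442,3.1,-17.2,-19.8],[0,-57,59,442,3.1,-17.2,-19.8]]'
python3 - <<'E'
from h import *
o=log(); print(o['joints'])
save('wrist','wr2.png')
print(robot.camera_info('wrist'))
hn=robot.place_of('wrist','handle'); print([(q['score'],np.round(q['point'],3)) for q in hn[:2]])
hn=robot.place_of('wrist','cup'); print([(q['score'],np.round(q['point'],3)) for q in hn[:2]])
Rt=grip_R(25,20); a=Rt.apply([0,1,0]); hc=np.array([.6205,-.184,.042])
print(delta(hc+a*.019,Rt))
E
```

```text
time_s: 6.1
eef_pos: [0.6501, -0.1754, 0.1315]
eef_rot: [-1.572, -0.356, -2.711]
force: [-0.8, 0.5, -0.4]
gripper_width: 0.999
[-0.1856448   0.69357985  1.2240597  -0.20223648  1.5198571   0.9953188 ]
{'fx': 309.70691628693146, 'fy': 309.70691628693146, 'cx': 320.67846931608545, 'cy': 199.93617676400137, 'rvec': array([-2.17796375,  1.39670332,  0.44927966]), 'tvec': array([-0.42571519,  0.37165944,  0.56352056])}
[(0.68, array([ 0.622, -0.187,  0.035]))]
[(0.74, array([ 0.55 , -0.217,  0.008])), (0.26, array([ 0.55 , -0.23 ,  0.007]))]
(array([ -0.4, 118.1,   1.1]), array([ 0.1, -0. ,  0.1]))
```

View pics/wr2.png

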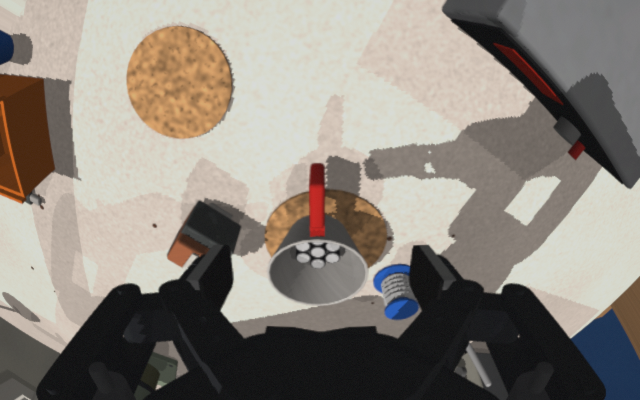

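The handle is at (317,200), upright in the image and centred between the jaws, with the spool and transformer clear of the fingers. I'll descend and grip, then fit a kinematic model for planning the pour.

```bash
python3 -m inch '[[0,0,40,1,0,0,0],[0,0,80,1,0,0,0],[0,0,105,1,0,0,0],[0,0,118,1,0,0,0],[0,0,118,1,0,0,0],[1,0,118,1,0,0,0],[1,0,118,1,0,0,0],[1,0,118,1,0,0,0],[1,0,118,1,0,0,0],[1,0,118,1,0,0,0],[1,0,118,1,0,0,0],[1,0,118,1,0,0,0]]'
cat > kin.py <<'E'
from h import *
import json
from scipy.optimize import least_squares, minimize
L=[json.loads(l) for l in open('log.jsonl')]
Z,Y=np.array([0,0,1.]),np.array([0,1.,0])
S=[1,1]
def fk(q,k):
    d1,a1,l2,a3,l4,l6=k
    rz=lambda t:R.from_rotvec(t*Z); ry=lambda t:R.from_rotvec(t*Y)
    A=rz(q[0]); p=np.array([0,0,d1])+A.apply([a1,0,0])
    A=A*ry(q[1]); p=p+A.apply([0,0,l2])
    A=A*ry(q[2]); p=p+A.apply([a3,0,l4])
    A=A*rz(S[0]*q[3])*ry(q[4]); p=p+A.apply([0,0,l6])
    A=A*rz(S[1]*q[5]); return p,A
k0=[.2,0,.4,0,.4,.25]
def res(k): return np.concatenate([fk(l['joints'],k)[0]-l['eef_pos'] for l in L])
def fit():
    b=None
    for s in ([1,1],[-1,1],[1,-1],[-1,-1]):
        S[:]=s; f=least_squares(res,k0)
        Rt=[fk(l['joints'],f.x)[1].inv()*R.from_euler('xyz',l['eef_rot']) for l in L]
        e=max((Rt[0].inv()*r).magnitude() for r in Rt)
        if b is None or e<b[0]: b=(e,list(s),f.x,Rt[0],abs(f.fun).max())
    S[:]=b[1]; return b
E
python3 - <<'E'
from kin import *
o=log(); print(len(L)); b=fit(); print(b[0],b[1],b[2].round(3),b[4]); print(b[3].as_matrix().round(2)); print(o['joints'],o['gripper_width'])
E
```

```text
time_s: 7.25
eef_pos: [0.6161, -0.1874, 0.0271]
eef_rot: [-1.569, -0.347, -2.707]
force: [0.9, 0.7, 1.9]
gripper_width: 0.132
7
1.100465696435238e-15 [1, 1] [0.106 0.003 0.574 0.011 0.413 0.282] 0.011787734285120713
[[-0.  0. -1.]
 [-1.  0.  0.]
 [ 0.  1.  0.]]
[-0.21095741  0.73296528  1.43016595 -0.21827454  1.26575874  1.0206772 ] 0.13224943224847088
```

```bash
cat >> kin.py <<'E'
def fk2(q,k): # with wrist offset
    p,A=fk(q,k[:6]); B=A*R.from_rotvec(-S[1]*q[5]*Z); return p+B.apply([k[6],0,0]),A
lo=np.array([-3.11,-.84,.21,-1.34,.05,-2.56]); hi=-lo; hi[:]=[3.11,2.01,2.61,4.49,2.63,2.56]
TC=np.array([.0698,0,.023]); LIP=np.array([-.0465,0,.055])
def tcp_for(lip,az,th,phi=20):
    Rt=grip_R(az,phi,th); C=R.from_rotvec(np.radians(-th)*np.array([-np.sin(np.radians(az)),np.cos(np.radians(az)),0]))*R.from_rotvec(np.radians(az)*Z)
    return np.array(lip)+C.apply(TC-LIP),Rt
E
python3 - <<'E'
from kin import *
b=fit(); f=least_squares(lambda k:np.concatenate([fk2(l['joints'],k)[0]-l['eef_pos'] for l in L]),list(b[2])+[0]); k=f.x; print(k.round(3),abs(f.fun).max()); T=b[3]
def ik(p,Rt,q0):
    fun=lambda q:np.r_[(fk2(q,k)[0]-p)*5,(Rt.inv()*(fk2(q,k)[1]*T)).as_rotvec()]
    s=least_squares(fun,np.clip(q0,lo+.01,hi-.01),bounds=(lo,hi)); return s.x,abs(s.fun).max()
q00=np.array(L[-1]['joints'])
well=np.array([.5505,.1625,0])
for az in range(20,150,13):
    q=q00.copy(); out=[]; 
    for th in range(0,121,10):
        u=np.array([np.cos(np.radians(az)),np.sin(np.radians(az)),0])
        z=.16 if th<40 else (.12 if th<60 else .085)
        p,Rt=tcp_for(well+.015*u+[0,0,z],az,th); q,e=ik(p,Rt,q); out.append(round(e,2))
        if az in(98,) : print(th,p.round(3),q.round(2),round(e,3))
    print(az,out,q.round(2))
E
```

```text
[ 0.112 -0.006  0.566  0.011  0.415  0.279 -0.01 ] 0.012085931352908266
20 [np.float64(0.0), np.float64(0.0), np.float64(0.0), np.float64(0.0), np.float64(0.0), np.float64(0.0), np.float64(0.0), np.float64(0.0), np.float64(0.0), np.float64(0.0), np.float64(0.0), np.float64(0.0), np.float64(0.0)] [ 0.22  0.6   2.59  3.01  1.79 -1.58]
33 [np.float64(0.0), np.float64(0.0), np.float64(0.0), np.float64(0.0), np.float64(0.0), np.float64(0.0), np.float64(0.0), np.float64(0.0), np.float64(0.0), np.float64(0.0), np.float64(0.0), np.float64(0.0), np.float64(0.0)] [ 0.01  0.6   2.53  2.58  1.74 -1.57]
46 [np.float64(0.0), np.float64(0.0), np.float64(0.0), np.float64(0.0), np.float64(0.0), np.float64(0.0), np.float64(0.0), np.float64(0.0), np.float64(0.0), np.float64(0.0), np.float64(0.0), np.float64(0.0), np.float64(0.0)] [-0.13  0.6   2.43  2.22  1.68 -1.48]
59 [np.float64(0.0), np.float64(0.0), np.float64(0.0), np.float64(0.0), np.float64(0.0), np.float64(0.0), np.float64(0.0), np.float64(0.0), np.float64(0.0), np.float64(0.0), np.float64(0.0), np.float64(0.0), np.float64(0.0)] [-0.21  0.63  
[... 1739 characters left out ...]
p.float64(0.0), np.float64(0.0), np.float64(0.0), np.float64(0.0), np.float64(0.0), np.float64(0.0), np.float64(0.0), np.float64(0.0)] [-0.17  0.83  1.65  1.24  2.04 -0.93]
124 [np.float64(0.0), np.float64(0.0), np.float64(0.0), np.float64(0.0), np.float64(0.0), np.float64(0.0), np.float64(0.0), np.float64(0.0), np.float64(0.0), np.float64(0.0), np.float64(0.0), np.float64(0.0), np.float64(0.0)] [-0.12  0.89  1.49  1.14  2.18 -0.88]
137 [np.float64(0.0), np.float64(0.0), np.float64(0.0), np.float64(0.0), np.float64(0.0), np.float64(0.0), np.float64(0.0), np.float64(0.0), np.float64(0.0), np.float64(0.0), np.float64(0.0), np.float64(0.0), np.float64(0.0)] [-0.05  0.95  1.34  1.05  2.32 -0.84]
```

Run:
```python
from h import *
p,r,o=tool(); print(delta(p+[0,0,.12]))
```

```text
(array([  40.9, -112.8,    0.2]), array([0., 0., 0.]))
```

```bash
python3 -m inch '[[1,4,-10,0,0,0,0],[1,10,-28,0,0,0,0],[1,20,-56,0,0,0,0],[1,30,-84,0,0,0,0],[1,38,-104,0,0,0,0],[1,41,-113,0,0,0,0],[1,41,-113,0,0,0,0]]'
python3 - <<'E'
from kin import *
log(); save('wrist','wr3.png'); print(tool()[2]['gripper_width'],tool()[0])
u=np.array([np.cos(np.radians(98)),np.sin(np.radians(98)),0]); well=np.array([.5505,.1625,0])
p,Rt=tcp_for(well+.015*u+[0,0,.17],98,0); print(p,delta(p,Rt))
p0=tool()[0]; pm=np.array([.58,.05,.15]); print('mid',delta(pm,grip_R(60,20)))
E
```

```text
time_s: 7.83
eef_pos: [0.6168, -0.1876, 0.1494]
eef_rot: [-1.566, -0.344, -2.708]
force: [-0.1, -0.8, -1.1]
gripper_width: 0.129
0.12959348903268408 [ 0.61594104 -0.18734016  0.14722658]
[0.53222657 0.2925222  0.138     ] (array([-121.8,  -35.3, -470.4]), array([ 24.8, -68.7,  -0. ]))
mid (array([ -62.4,  -26. , -230.3]), array([ 11.8, -33. ,  -0.1]))
```

View pics/wr3.png

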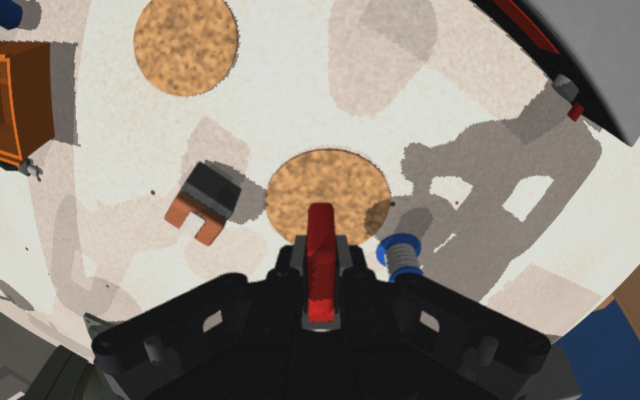

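The mat is empty and the red handle is held between the pads (318,260), so the cup is lifted. Now I carry it over the box.

```bash
python3 -m inch '[[1,-4,-1,-14,0.7,-2.1,0],[1,-10,-3,-38,2,-5.5,0],[1,-20,-6,-75,4,-11,0],[1,-30,-9,-113,6,-16.5,0],[1,-39,-11,-151,8,-22,0],[1,-49,-14,-188,9.9,-27.5,0],[1,-58,-17,-226,11.9,-33,0],[1,-68,-20,-263,13.9,-38.5,0],[1,-78,-23,-301,15.9,-44,0],[1,-88,-26,-339,17.9,-49.5,0],[1,-97,-28,-376,19.8,-55,0],[1,-105,-31,-405,21.3,-59,0]]'
python3 - <<'E'
from kin import *
log()
u=np.array([np.cos(np.radians(98)),np.sin(np.radians(98)),0]); well=np.array([.5505,.1625,0])
p,Rt=tcp_for(well+.015*u+[0,0,.17],98,0); print(p,delta(p,Rt))
E
```

```text
time_s: 8.88
eef_pos: [0.5406, 0.229, 0.1368]
eef_rot: [-1.578, -0.35, -1.601]
force: [-0.2, 0.3, -2.0]
gripper_width: 0.132
[0.53222657 0.2925222  0.138     ] (array([-59. , -22.7, -10.5]), array([ 3.7, -9.2,  0. ]))
```

```bash
python3 -m inch '[[1,-25,-10,-5,2,-4,0],[1,-48,-18,-8,3.4,-8,0],[1,-59,-22,-10,3.7,-9.2,0],[1,-59,-22,-10,3.7,-9.2,0]]'
cat >> kin.py <<'E'
def pour(lipz,th,off=.015,az=98):
    u=np.array([np.cos(np.radians(az)),np.sin(np.radians(az)),0]); return tcp_for(np.array([.5505,.1625,0])+off*u+[0,0,lipz],az,th)
E
python3 - <<'E'
from kin import *
log(); print(delta(*pour(.17,0)))
for th,z in ((15,.17),(30,.165),(45,.13),(60,.11),(73,.095),(85,.085)): print(th,delta(*pour(z,th)))
E
```

```text
time_s: 9.22
eef_pos: [0.5345, 0.2917, 0.138]
eef_rot: [-1.569, -0.349, -1.435]
force: [-0.4, 0.2, -2.0]
gripper_width: 0.134
(array([-1.1, -0.4, -2.1]), array([-0. , -0.2,  0. ]))
15 (array([  5.5, -31.2,  -2.1]), array([-0. , -0.2, 15. ]))
30 (array([ 18.2, -54.5,  -2. ]), array([-0.1, -0.2, 30. ]))
45 (array([ 27.3, -45. ,  -2. ]), array([-0.1, -0.2, 45. ]))
60 (array([ 46.9, -43.3,  -1.9]), array([-0.1, -0.2, 60. ]))
73 (array([ 67.6, -38. ,  -1.8]), array([-0.2, -0.2, 73. ]))
85 (array([ 89.3, -31.4,  -1.8]), array([-0.2, -0.2, 85. ]))
```

```bash
python3 -m inch '[[1,1,-10,-2,0,0,5],[1,4,-24,-2,0,0,11],[1,8,-36,-2,0,0,18],[1,14,-47,-2,0,0,25],[1,19,-53,-2,0,0,31],[1,23,-50,-2,0,0,38],[1,27,-45,-2,0,0,45],[1,35,-44,-2,0,0,52],[1,45,-43,-2,0,0,58],[1,53,-42,-2,0,0,64],[1,61,-40,-2,0,0,69],[1,67,-38,-2,0,0,73]]'
python3 - <<'E'
from kin import *
log(); print(tool()[2]['joints'].round(2)); print(delta(*pour(.095,73)))
for th,z in ((80,.088),(85,.085),(90,.083),(95,.08),(100,.08),(105,.08),(112,.08)): print(th,delta(*pour(z,th)))
E
```

```text
time_s: 10.22
eef_pos: [0.5403, 0.2363, 0.1972]
eef_rot: [-1.568, 0.928, -1.44]
force: [-0.2, -0.0, -1.4]
gripper_width: 0.127
[-0.05  0.46  1.79  0.96  1.3  -0.65]
(array([-2.8,  4.3, -0.2]), array([-0.5, -0.3, -0.2]))
80 (array([ 4.8, -6.1, -0.1]), array([-0.6, -0.3,  6.8]))
85 (array([  9.7, -14.5,  -0. ]), array([-0.6, -0.2, 11.8]))
90 (array([ 14.8, -23.2,   0.1]), array([-0.6, -0.2, 16.8]))
95 (array([ 21.4, -31.1,   0.2]), array([-0.6, -0.2, 21.8]))
100 (array([ 26.5, -40.3,   0.3]), array([-0.6, -0.2, 26.8]))
105 (array([ 32.4, -49. ,   0.4]), array([-0.6, -0.1, 31.8]))
112 (array([ 41.9, -60.3,   0.6]), array([-0.6, -0.1, 38.8]))
```

```bash
python3 -m inch '[[1,1,-2,0,0,0,3],[1,5,-6,0,0,0,7],[1,10,-14,0,0,0,12],[1,13,-19,0,0,0,15],[1,15,-23,0,0,0,17],[1,18,-27,0,0,0,19],[1,21,-31,0,0,0,22],[1,24,-36,0,0,0,24],[1,26,-40,0,0,0,27],[1,26,-40,0,0,0,27],[1,26,-40,0,0,0,27],[1,26,-40,0,0,0,27]]'
python3 - <<'E'
from kin import *
log(); im,_=robot.get_image('side'); im2,_=robot.get_image('top')
a=cv2.resize(im[190:310,200:360],(640,480)); 
cv2.imwrite('pics/pour1.png',np.hstack([cv2.resize(im[190:310,220:340],(400,400)),cv2.resize(im2[140:260,220:340],(400,400))])[...,::-1])
for th,z in ((100,.08),(106,.08),(112,.08),(118,.08)): print(th,delta(*pour(z,th)))
E
```

```text
time_s: 11.22
eef_pos: [0.5468, 0.1918, 0.2016]
eef_rot: [-1.549, 1.395, -1.417]
force: [0.3, -0.5, -1.0]
gripper_width: 0.131
100 (array([ 2.7, -3.3, -0.5]), array([-0.4,  0.2,  0. ]))
106 (array([  4.4, -15.8,  -0.4]), array([-0.4,  0.3,  6. ]))
112 (array([  7.4, -28.1,  -0.3]), array([-0.4,  0.3, 12. ]))
118 (array([ 11.6, -39.9,  -0.3]), array([-0.4,  0.3, 18. ]))
```

View pics/pour1.png

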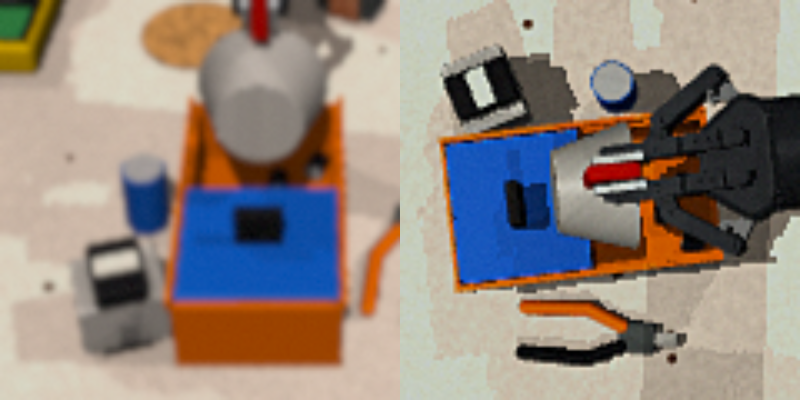

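The cover is fully back. The cup is tipped squarely over the compartment and black caps already lie in it (side crop at 275,180 and 318,165; top crop at 690,240). I'll tip further, with a small wiggle.

```bash
python3 -m inch '[[1,4,-10,0,0,0,4],[1,5,-18,0,0,0,7],[1,6,-25,0,0,0,10],[1,8,-32,0,0,0,14],[1,11,-39,0,0,0,18],[1,11,-39,0,0,0,18],[1,17,-38,0,0,0,18],[1,11,-39,0,0,0,18],[1,17,-38,0,0,0,18],[1,11,-39,0,0,0,18],[1,11,-39,0,0,0,18],[1,11,-39,0,0,0,18]]'
python3 - <<'E'
from kin import *
log()
for th,z in ((100,.1),(73,.13),(45,.15),(15,.17),(0,.17)): print(th,delta(*pour(z,th)))
E
```

```text
time_s: 12.32
eef_pos: [0.5523, 0.1525, 0.1987]
eef_rot: [1.524, 1.432, 1.657]
force: [0.9, -0.3, -1.7]
gripper_width: 0.128
100 (array([-16.1,  39.1,  -0.5]), array([ -0.4,   0.4, -18. ]))
73 (array([-20.4,  93.5,  -0.8]), array([ -0.5,   0.3, -45. ]))
45 (array([  7.2, 130.3,  -1.2]), array([ -0.6,   0.2, -73. ]))
15 (array([ 49.4, 140.3,  -1.6]), array([  -0.6,    0. , -103. ]))
0 (array([ 79.7, 131.7,  -1.7]), array([-6.00e-01, -1.00e-01, -1.18e+02]))
```

```bash
python3 -m inch '[[1,-8,10,0,0,0,-5],[1,-16,25,0,0,0,-11],[1,-20,42,0,0,0,-18],[1,-22,56,0,0,0,-25],[1,-22,70,0,0,0,-32],[1,-21,84,0,0,0,-39],[1,-18,95,0,0,0,-46],[1,-12,105,0,0,0,-53],[1,-6,115,0,0,0,-60],[1,1,124,0,0,0,-67],[1,8,130,0,0,0,-74],[1,15,132,0,0,0,-80]]'
python3 - <<'E'
from kin import *
log()
for th,z in ((15,.18),(0,.185)): print(th,delta(*pour(z,th)))
E
```

```text
time_s: 13.32
eef_pos: [0.5342, 0.2851, 0.2032]
eef_rot: [-1.563, 0.31, -1.435]
force: [-1.0, -0.6, -1.8]
gripper_width: 0.128
15 (array([-4.1, 26.5, -1.2]), array([ -0.5,  -0.3, -22.8]))
0 (array([ 8. , 50.2, -1.4]), array([ -0.5,  -0.4, -37.8]))
```

```bash
python3 -m inch '[[1,-4,6,-1,0,0,-7],[1,-5,15,-1,0,0,-14],[1,-4,26,-1,0,0,-21],[1,0,36,-1,0,0,-28],[1,4,44,-1,0,0,-34],[1,8,50,-1,0,0,-38],[1,8,50,-1,0,0,-38]]'
python3 - <<'E'
from kin import *
log()
# transit: cup centre to mat centre, upright, az 25
matc=np.array([.5535,-.2245])
u=np.array([np.cos(np.radians(25)),np.sin(np.radians(25)),0])
tcp=np.r_[matc,0]+.0698*u
for z in (.15,): print(tcp,delta(tcp+[0,0,z],grip_R(25,20)))
E
```

```text
time_s: 13.9
eef_pos: [0.5306, 0.2935, 0.1483]
eef_rot: [-1.572, -0.352, -1.435]
force: [-0.4, 0.1, -2.0]
gripper_width: 0.131
[ 0.61676028 -0.19500125  0.        ] (array([466. , 169.1,  19.2]), array([-24.9,  68.4,   0.2]))
```

```bash
python3 -m inch '[[1,35,13,1,-2,5,0],[1,72,26,3,-4,10.5,0],[1,109,40,4,-6,16,0],[1,147,53,6,-8,21.5,0],[1,184,67,8,-10,27,0],[1,221,80,9,-12,32.5,0],[1,258,94,11,-14,38,0],[1,295,107,12,-16,43.5,0],[1,330,120,14,-18,48.5,0],[1,345,125,14,-18.5,51,0],[1,345,125,14,-18.5,51,0]]'
python3 - <<'E'
from kin import *
log(); im2,_=robot.get_image('top')
cv2.imwrite('pics/after.png',cv2.resize(im2[140:260,220:480],(780,360),interpolation=cv2.INTER_CUBIC)[...,::-1])
print(len([q for q in robot.place_of('top','cap') ]),[np.round(q['point'],3).tolist() for q in robot.place_of('top','cap')])
matc=np.array([.5535,-.2245]); u=np.array([np.cos(np.radians(25)),np.sin(np.radians(25)),0]); tcp=np.r_[matc,0]+.0698*u
for z in (.12,.03): print(delta(tcp+[0,0,z],grip_R(25,20)))
E
```

```text
time_s: 14.82
eef_pos: [0.5954, -0.0754, 0.1526]
eef_rot: [-1.566, -0.343, -2.395]
force: [0.4, 0.4, -0.6]
gripper_width: 0.13
6 [[0.546, 0.145, 0.011], [0.535, 0.172, 0.01], [0.554, 0.124, 0.015], [0.602, 0.133, 0.025], [0.587, 0.177, 0.011], [0.515, 0.119, 0.014]]
(array([ 54.6,  54.1, 105.8]), array([-6.3, 17.2, -0.4]))
(array([ 24.4, 138.9, 105.6]), array([-6.3, 17.2, -0.4]))
```

View pics/after.png

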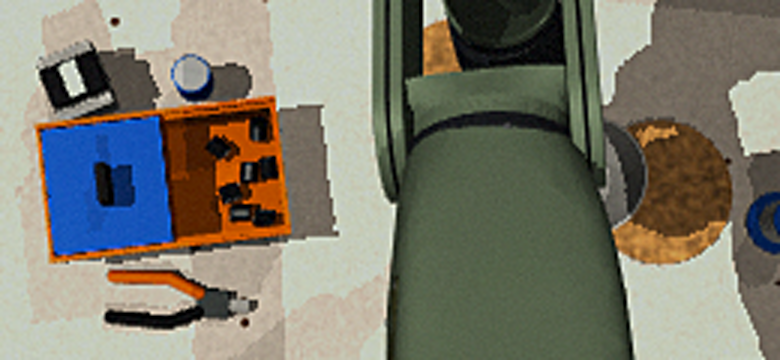

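I count seven black caps in the compartment, at (260,128), (218,148), (248,172), (265,168), (232,192), (241,213) and (265,215). All are flat on the floor, clear of the cover. Now the cup goes back on the mat.

```bash
python3 -m inch '[[1,11,11,21,-1.3,3.4,0],[1,25,25,48,-2.9,7.8,-0.1],[1,38,38,74,-4.4,12,-0.2],[1,49,49,96,-5.7,15.5,-0.3],[1,54,54,105,-6.3,17.2,-0.4],[1,54,54,106,-6.3,17.2,-0.4],[1,54,54,106,-6.3,17.2,-0.4]]'
python3 - <<'E'
from kin import *
log(); matc=np.array([.5535,-.2245]); u=np.array([np.cos(np.radians(25)),np.sin(np.radians(25)),0]); tcp=np.r_[matc,0]+.0698*u
for z in (.12,.06,.035,.029): print(delta(tcp+[0,0,z],grip_R(25,20)))
E
```

```text
time_s: 15.55
eef_pos: [0.6179, -0.1935, 0.1196]
eef_rot: [-1.57, -0.35, -2.704]
force: [-0.2, -0.2, -0.9]
gripper_width: 0.133
(array([1.7, 0.2, 0.9]), array([-0.1,  0.1,  0.1]))
(array([-18.9,  56.5,   0.8]), array([-0.1,  0.1,  0.1]))
(array([-27.5,  80. ,   0.8]), array([-0.1,  0.1,  0.1]))
(array([-29.5,  85.6,   0.8]), array([-0.1,  0.1,  0.1]))
```

```bash
python3 -m inch '[[1,-9,30,0,0,0,0],[1,-19,57,0,0,0,0],[1,-26,76,0,0,0,0],[1,-28,82,0,0,0,0],[1,-28,82,0,0,0,0]]'
python3 - <<'E'
from kin import *
log(); im,d=robot.get_image('side'); cv2.imwrite('pics/side3.png',cv2.resize(im[130:210,270:390],(780,520),interpolation=cv2.INTER_CUBIC)[...,::-1])
E
```

```text
time_s: 15.97
eef_pos: [0.6154, -0.1934, 0.0319]
eef_rot: [-1.571, -0.353, -2.702]
force: [0.4, 0.6, -1.3]
gripper_width: 0.125
```

View pics/side3.png

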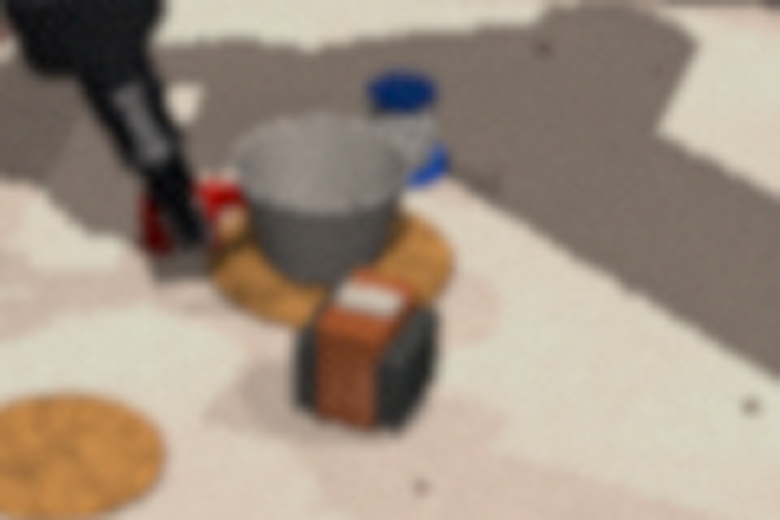

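The cup is upright and empty-looking, just above the mat and well within it. I'll lower the last few millimetres, checking force.

```bash
python3 -m inch '[[1,-1,2,0,0,0,0],[1,-1,3,0,0,0,0],[1,-1,3,0,0,0,0]]'; python3 -m inch '[[1,-0.7,2,0,0,0,0],[1,-0.7,2,0,0,0,0]]'
```

```text
time_s: 16.27
eef_pos: [0.6169, -0.1957, 0.0311]
eef_rot: [-1.567, -0.349, -2.706]
force: [-0.3, 0.5, -1.5]
gripper_width: 0.134
time_s: 16.43
eef_pos: [0.6163, -0.196, 0.028]
eef_rot: [-1.568, -0.35, -2.706]
force: [-0.3, -0.0, -1.1]
gripper_width: 0.131
```

```bash
python3 -m inch '[[1,-0.5,1.5,0,0,0,0],[1,-0.5,1.5,0,0,0,0]]'; python3 -m inch '[[1,-0.5,1.5,0,0,0,0],[1,-0.5,1.5,0,0,0,0]]'
```

```text
time_s: 16.6
eef_pos: [0.6164, -0.1961, 0.027]
eef_rot: [-1.568, -0.35, -2.706]
force: [0.7, 0.2, 3.1]
gripper_width: 0.123
time_s: 16.77
eef_pos: [0.6167, -0.196, 0.0266]
eef_rot: [-1.567, -0.35, -2.706]
force: [0.6, 2.5, 9.0]
gripper_width: 0.133
```

Contact at z = 0.027, the same height as at the grasp. I'll release and retreat along the tool axis.

```bash
python3 -m inch '[[0.6,0,0,0,0,0,0],[0.6,0,0,0,0,0,0],[0.6,0,0,0,0,0,0],[0.5,0,0,0,0,0,0],[0.5,0,-20,0,0,0,0],[0.5,0,-55,0,0,0,0],[0.6,0,-95,0,0,0,0],[0.6,0,-120,0,0,0,0],[0.6,0,-120,0,0,0,0]]'
python3 - <<'E'
from kin import *
log()
yh=np.array([-.137,.99,0]); tab=np.array([.5367,.262,0])
for z in (.17,.076): print(delta(tab+[0,0,z],down(-82.2)))
print(tool()[0]); save('wrist','wr4.png'); print([(q['score'],np.round(q['point'],3)) for q in robot.place_of('wrist','cup')])
E
```

```text
time_s: 17.52
eef_pos: [0.6575, -0.1781, 0.143]
eef_rot: [-1.561, -0.341, -2.707]
force: [0.1, -0.0, -0.2]
gripper_width: 0.404
(array([ -62.3,  -55.3, -449.5]), array([-3.5, 17. , 19.3]))
(array([ -93.7,   33.3, -450.4]), array([-3.5, 17. , 19.3]))
[ 0.65749693 -0.17811611  0.14301696]
[(0.65, array([ 0.516, -0.105,  0.   ])), (0.63, array([ 0.552, -0.225,  0.008]))]
```

View pics/wr4.png

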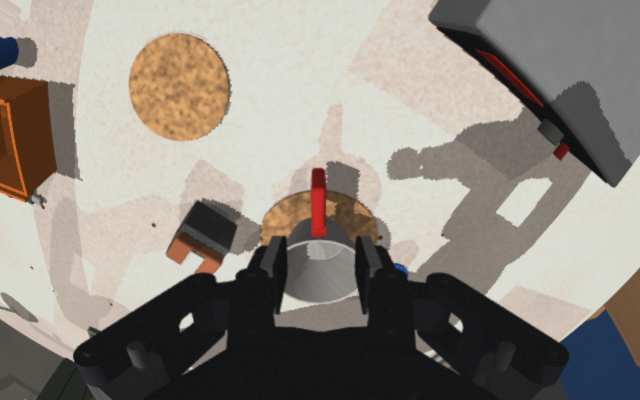

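The cup stands empty and upright on the mat (320,270). Now to close the cover.

```bash
python3 -m inch '[[0.6,-4,-30,-15,-0.2,1,1],[0.6,-9,-55,-52,-1,4,4],[0.6,-14,-55,-93,-2,9,10],[0.6,-20,-55,-134,-3.5,14,16],[0.6,-26,-55,-175,-3.5,17,19.3],[0.6,-32,-55,-216,-3.5,17,19.3],[0.6,-38,-55,-257,-3.5,17,19.3],[0.6,-44,-55,-298,-3.5,17,19.3],[0.6,-50,-55,-339,-3.5,17,19.3],[0.6,-55,-55,-380,-3.5,17,19.3],[0.6,-60,-55,-420,-3.5,17,19.3],[0.6,-62,-55,-449,-3.5,17,19.3]]'
python3 - <<'E'
from kin import *
log()
tab=np.array([.5367,.262,0])
for z in (.17,.076): print(delta(tab+[0,0,z],down(-82.2)))
print([(q['score'],np.round(q['point'],3)) for q in (robot.get_image('wrist'),robot.place_of('wrist','tab'))[1]])
E
```

```text
time_s: 18.62
eef_pos: [0.5306, 0.2633, 0.164]
eef_rot: [-1.574, -0.016, -3.005]
force: [0.3, 0.3, 0.4]
gripper_width: 0.4
(array([-5.8, -6.1,  2.1]), array([0.2, 0. , 0.9]))
(array([-7.3, 87.9,  2.4]), array([0.2, 0. , 0.9]))
[(0.83, array([0.546, 0.262, 0.093]))]
```

```bash
python3 -m inch '[[0.6,-7,35,2,0,0,0.9],[0.6,-7,70,2,0,0,0.9],[0.6,-7,88,2,0,0,0.9],[0.6,-7,88,2,0,0,0.9],[0.6,-7,88,22,0,0,0.9],[0.6,-7,88,42,0,0,0.9],[0.6,-7,88,62,0,0,0.9],[0.6,-7,88,82,0,0,0.9],[0.6,-7,88,97,0,0,0.9],[0.6,-7,88,105,0,0,0.9],[0.6,-7,88,108,0,0,0.9],[0.6,-7,88,108,0,0,0.9]]'
for i in 1 2 3; do python3 -m inch '[[0.6,0,0,3,0,0,0],[0.6,0,0,3,0,0,0]]'| grep -E 'pos|force'; done
```

```text
time_s: 19.72
eef_pos: [0.554, 0.1546, 0.0783]
eef_rot: [-1.575, 0.004, -3.008]
force: [-0.2, -0.5, 0.4]
gripper_width: 0.401
eef_pos: [0.5543, 0.1527, 0.0781]
force: [0.8, 0.3, 0.2]
eef_pos: [0.5544, 0.1511, 0.0781]
force: [-1.1, 4.0, 1.0]
eef_pos: [0.5545, 0.1508, 0.078]
force: [-1.2, 14.4, -1.3]
```

Stop reached where expected (y = 0.151). I'll centre the jaws on the tab, rise clear and check.

```bash
python3 -m inch '[[0.6,0,0,-16,0,0,0],[0.6,0,0,-16,0,0,0],[0.6,0,-30,-16,0,0,0],[0.6,0,-70,-16,0,0,0],[0.6,40,-110,-16,0,0,0],[0.6,80,-130,-16,0,0,0],[0.6,120,-130,-16,0,0,0],[0.6,150,-130,-16,0,0,0],[0.6,160,-130,-16,0,0,0],[0.6,160,-130,-16,0,0,0]]'
python3 - <<'E'
from kin import *
im,d=robot.get_image('top'); C=cloud('top',d); X,Y,Z=np.moveaxis(C,-1,0)
cv2.imwrite('pics/final.png',cv2.resize(im[140:260,220:500],(784,336),interpolation=cv2.INTER_CUBIC)[...,::-1])
m=(abs(X-.545)<.04)&(abs(Y-.18)<.09)&(Z>.08)&(Z<.1); print('tab',C[m].mean(0))
for n in('cup','mat','trafo_a','spool','can'): print(n,[np.round(q['point'],3) for q in robot.place_of('top',n)[:2]])
E
```

```text
time_s: 21.05
eef_pos: [0.3906, 0.1393, 0.2077]
eef_rot: [-1.574, 0.003, -3.005]
force: [0.4, 1.1, 0.3]
gripper_width: 0.399
tab [0.55027758 0.16245523 0.09297026]
cup [array([ 0.552, -0.224,  0.001])]
mat [array([ 0.55 , -0.228,  0.   ]), array([ 0.652, -0.044,  0.004])]
trafo_a [array([ 0.518, -0.108,  0.002]), array([0.63 , 0.293, 0.002])]
spool [array([ 0.53 , -0.339,  0.001])]
can [array([ 0.512, -0.25 ,  0.059]), array([0.635, 0.194, 0.   ])]
```

View pics/final.png

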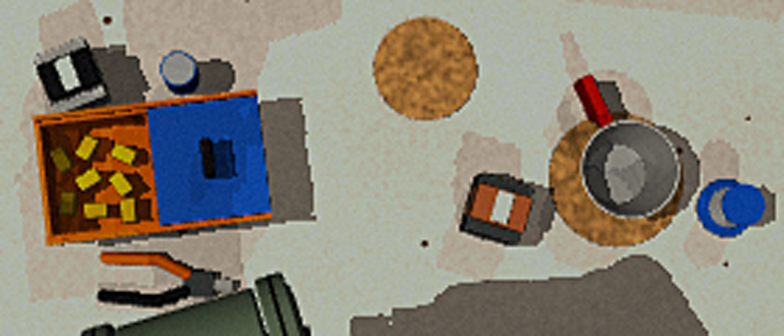

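The cover is shut flush at the right end of the box. The cup is empty and upright, centred on the large mat at (630,170), and the bystanders are where they were. I'm handing in.

```bash
python3 -c "
from cell import robot
print(robot.job_done())"
```

```text
the job is handed in; nothing more can be done
None
```

The job is done and handed in at about 21 s on the robot clock; no verdict was reported.

**What I did:** I slid the cover back to its hard stop (about 22 N at the stop) and carried the cup to the box by its handle. I poured over the lip at up to about 118° tilt, with a small wiggle. Then I set the cup back on the large mat and slid the cover shut to its stop (about 14 N).

**Last checks:**
- **Capacitors:** I counted seven in the compartment in the picture taken after the pour, and the cup looks empty. The detector reported only six, so those two disagree; I went by the picture.
- **Cover:** the tab is at (0.550, 0.162), which matches fully shut.
- **Cup:** upright, about 5 mm from the mat's centre.
- **Bystanders:** transformers, spool and can were detected within about 4 mm of their first positions. The cutters only looked unmoved in the picture. I did not check the screwdriver again, but the arm never went near it.
- **Other:** the can's top-scoring detection in the last check was a false hit near the cup; the second was the can itself. My rough arm model was off by up to 12 mm, so I used it only to check that the pour was within reach.

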